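# Start up the panel saw at its console

## Task

Start up the panel saw at its sloping console for cutting coated board, with the fingertips: press in the white start button (dust extraction), then the green one (main blade), then the black one (scoring blade), each gently and fully home so that it stays in. Do not press any red stop button or the red mushroom emergency stop. Leave the glue bottle, tape measure, pencil and push stick lying where they are, neither shifted nor lifted.

Things in the scene. Friction and masses are not known exactly. Their poses are not given: they have to be found in the camera images.
- console: Pale grey steel desk console fixed to the bench, 190 deep (x) by 370 wide (y). Origin: centre of its underside; x points from the low front edge (50 high, robot side) to the rear edge (101 high), z up. Its top slopes 15 degrees down towards -x. Three starters sit on it at y = 125, 45 and -35 (which is where varies), and at y = -128 a red mushroom emergency stop on a yellow base.
- extraction_starter: Starter of the dust extraction; pictogram of a fan. Grey plate, 140 up the slope by 74 by 6 thick, on the console, with the round white start button (28 across, aluminium ring) and, 60 down the slope (robot side), a round red stop button (24 across). Origin: middle of the plate's underside, 75 above the bench; axes parallel to the console's (not tilted).
- extraction_start_top (a point): Centre of the top face of the white start button (dust extraction), 28 across. Its z axis points out of the button, square to the 15 degree slope; its x axis points up the slope, away from the robot side. Unpressed, the top stands 16 proud of the plate; it moves with the button.
- extraction_start (a joint): How far the white start button is pressed in: 0 out (at the start) to 0.008 fully home. It goes in along -z of its point, needs about 4 N and stays where it is pushed. At home the plunger stops; the sprung cap, 8 proud of the plate, then yields up to 4 mm more (5 N rising to 15 N) and comes back.
- main_starter: Starter of the main saw blade; pictogram of a large saw disc. Grey plate, 140 up the slope by 74 by 6 thick, on the console, with the round green start button (28 across, aluminium ring) and, 60 down the slope (robot side), a round red stop button (24 across). Origin: middle of the plate's underside, 75 above the bench; axes parallel to the console's (not tilted).
- main_start_top (a point): Centre of the top face of the green start button (main saw blade), 28 across. Its z axis points out of the button, square to the 15 degree slope; its x axis points up the slope, away from the robot side. Unpressed, the top stands 16 proud of the plate; it moves with the button.
- main_start (a joint): How far the green start button is pressed in: 0 out (at the start) to 0.008 fully home. It goes in along -z of its point, needs about 4 N and stays where it is pushed. At home the plunger stops; the sprung cap, 8 proud of the plate, then yields up to 4 mm more (5 N rising to 15 N) and comes back.
- scoring_starter: Starter of the scoring blade; pictogram of a small saw disc. Grey plate, 140 up the slope by 74 by 6 thick, on the console, with the round black start button (28 across, aluminium ring) and, 60 down the slope (robot side), a round red stop button (24 across). Origin: middle of the plate's underside, 75 above the bench; axes parallel to the console's (not tilted).
- scoring_start_top (a point): Centre of the top face of the black start button (scoring blade), 28 across. Its z axis points out of the button, square to the 15 degree slope; its x axis points up the slope, away from the robot side. Unpressed, the top stands 16 proud of the plate; it moves with the button.
- scoring_start (a joint): How far the black start button is pressed in: 0 out (at the start) to 0.008 fully home. It goes in along -z of its point, needs about 4 N and stays where it is pushed. At home the plunger stops; the sprung cap, 8 proud of the plate, then yields up to 4 mm more (5 N rising to 15 N) and comes back.
- extraction_stop (a joint): Red stop button of the same plate as the white start button, 60 mm down the slope from it, 24 across, 10 proud of the plate: 0 out, 0.005 fully in; springs out with 1 to 4.5 N. Not to be pressed.
- main_stop (a joint): Red stop button of the same plate as the green start button, 60 mm down the slope from it, 24 across, 10 proud of the plate: 0 out, 0.005 fully in; springs out with 1 to 4.5 N. Not to be pressed.
- scoring_stop (a joint): Red stop button of the same plate as the black start button, 60 mm down the slope from it, 24 across, 10 proud of the plate: 0 out, 0.005 fully in; springs out with 1 to 4.5 N. Not to be pressed.
- estop (a joint): Red mushroom emergency stop, head 40 across, top 48 off the slope: 0 out, 0.006 fully in; springs out with 3 to 10 N. Not to be pressed.
- estop_top (a point): Centre of the top of the red mushroom emergency stop; z points out of it.
- glue_bottle: Loose white bottle with an orange cap, 64 across, 175 tall, about 0.45 kg, standing beside the console. Origin: centre of its underside.
- tape_measure: Loose yellow tape measure, 72 by 42 by 64 high, about 0.32 kg, on the bench on the console's other side. Origin: centre of its underside.
- pencil: Loose red flat carpenter's pencil, 200 long (its x) by 14 by 8 high, on the bench in front of the console. Origin: centre of its underside.
- push_stick: Loose orange plastic saw push stick, about 360 long (its x) by 75 by 14 high, on the bench behind the console. Origin: underside, near its middle.
Mind the look-alikes: they are no part of the job. Of the things that look like the pencil, the middle-sized one is meant.

How it is judged:
By the outcome, as a careful person would: the job done as asked, in the order asked, and still so for the second after the job is handed in, with the robot touching nothing.
It also fails if it takes over 42 s, if anything falls off the work surface, if the arm or the gripper's body presses on something with over 40 N, if the wrist force passes 120 N, or if a joint passes its speed limit or range.

## Robot

A 7-joint arm with a two-finger parallel gripper is mounted at the origin on the work surface. World frame = base frame: x ahead of the robot, y to its left, z up, the work surface at z = 0. Lengths are in m, angles in rad, forces in N, time in s.
With the tool pointing down it reaches from about 0.425 to 0.875 m from the base axis. Payload 4.7 kg.
Tool frame: the origin (TCP) lies midway between the tips of the shut fingers; the grasp point (between the pads) lies 19 mm behind it; z points along the fingers, y is the direction in which the jaws open and shut (so a half turn about z gives the same grasp; the last joint's range is limited). The gripper opens to 87 mm and grips with 3 to 60 N. Pads are 19 mm wide; open, the fingers measure 117 mm over their backs; the gripper's body (75 mm by 190 mm) begins 51 mm behind the grasp point.
Start: joints at [-1.151, 0.321, -0.07, 1.45, 0.023, 1.371, -0.057], TCP at [0.257, 0.597, 0.193] pointing down, gripper open.
Joint ranges: [-2.86, 2.86], [-0.3, 2.09], [-1.38, 1.24], [0.06, 2.45], [-1.56, 4.7], [0.09, 2.05], [-2.69, 2.69]. Speed limits (rad/s): [2.57, 2.57, 3.14, 3.14, 3.14, 3.14, 3.14].

## Interface

Orientations are given as a rotation vector (axis times angle).
In Python, from bench import get_state, eyes, job gives the robot as it stands. The module is installed in compiled form; this text tells all that it offers.
- The arm moves only by the shell command python3 -m jog 'ROWS' [FORCE]. ROWS is JSON, a list that holds one entry, the list of rows, each a list of 5 numbers: the opening, from 0 (shut) to 1 (fully open), then the shift along the tool's x, y, z in units of 40 mm (1.0 is 40 mm), then the turn about the tool's z in units of 5 degrees (1.0 is 5 degrees). In form: [[[jaw, dx, dy, dz, turn], ...]]. A call has 1 to 10 rows; each row shifts and turns the commanded pose from where the row before left it, along the tool's axes as they then stand; what a row does not reach is not made up. A row lasts 1/8 s, in which the tool goes at most 62.5 mm and 10.7 degrees, less where a joint would pass 70% of its speed; a pose out of reach is approached as far as the arm can. A call is refused whole if a number of a shift passes 1 or a number of a turn 1, either way. A call with a gripper value outside its range is refused whole. The fingers move at their own pace and stop on an object; FORCE is the grip in N (left out, the last holds). Time passes only in rows, so rows that do not move let the fingers close. It gives the time, the measured TCP pose, the force and the opening at its end, in the units of the state.
- get_state(): the state, without advancing time (a new reading comes with each control period).
- eyes.get_image(name): name is "scene" or "top" or "wrist"; returns (picture, depth): 480x640x3 uint8, red, green, blue; 480x640 float32, m along the optical axis (not along the pixel's ray), 0 where there is no reading.
- eyes.camera_params(name): a dict with "camera_matrix" (3x3 intrinsics, pixels), "k1" (the pictures are not rectified: a ray, as slopes to the right and down, at radius r is drawn at 1 + k1 r^2 times it, then the intrinsics apply), "pose" (4x4, takes a point from camera to world coordinates); the wrist camera has in their place "mount" (4x4, takes a point from camera to tool coordinates, whose origin is the TCP and whose axes are the flange's). Camera axes: x right, y down, z forward; pixel columns grow to the right and rows downward; lengths in m; the calibration is good to about 2 mm. A picture is of the moment at which its call begins: read the wrist's pose just before it. camera_params takes no time and is no camera call.
- job.close_job(): hands the job in, once; it reports no verdict.
The state is a dict: "time": time; "joint_positions": joint angles; "qd": joint speeds; "joint_torque": joint torques, N m; "position": TCP position; "tool_rot": TCP orientation; "ft_force": force on the tool from outside, world axes, zero at the start; "torque": the same for the moment, N m; "grip_width": opening from 0.0 (shut) to 1.0 (fully open).
Only numpy, scipy, OpenCV 4.12 (cv2) and the standard library are available. Lean on these libraries where they do the work, as an engineer would, in place of code of your own. Each camera call takes 0.05 s, during which the arm holds its last target. There are 200 camera calls.

## Working session

There is one attempt and no reset: what is moved stays moved. The work goes in short steps, Python scripts to look and compute and a shell command to move; the robot and the scene stay as the last step left them, time stands still between calls to the robot, and variables do not carry over. Pictures are saved under pics/ and viewed, about 8 in all and at most 12, crops included, and the job is handed in when it is done.

```bash
mkdir -p pics; cat > h.py <<'E'
import numpy as np, cv2
from bench import get_state, eyes, job
from scipy.spatial.transform import Rotation as R
def cam(n):
    s=get_state(); p=eyes.camera_params(n); im,d=eyes.get_image(n)
    if 'pose' in p: T=np.array(p['pose'])
    else:
        W=np.eye(4); W[:3,:3]=R.from_rotvec(s['tool_rot']).as_matrix(); W[:3,3]=s['position']; T=W@np.array(p['mount'])
    return im,d,np.array(p['camera_matrix']),p['k1'],T
def pts(uv,K,k1,z=None):
    uv=np.asarray(uv,float).reshape(-1,2)
    a=cv2.undistortPoints(uv[:,None],K,np.array([k1,0,0,0.]))[:,0]
    return np.c_[a,np.ones(len(a))]
def world(uv,d,K,k1,T):
    uv=np.asarray(uv).reshape(-1,2); r=pts(uv,K,k1); z=d[uv[:,1].astype(int),uv[:,0].astype(int)]
    return (r*z[:,None])@T[:3,:3].T+T[:3,3]
def onplane(uv,K,k1,T,n,p0):
    r=pts(uv,K,k1)@T[:3,:3].T; o=T[:3,3]
    return o+r*(((p0-o)@n)/(r@n))[:,None]
def save(n,im): cv2.imwrite('pics/'+n,im[...,::-1])
E
python3 - <<'E'
from h import *
print(get_state())
for n in('top','scene'):
    im,d,K,k1,T=cam(n); save(n+'0.png',im); np.savez(n+'0.npz',im=im,d=d,K=K,k1=k1,T=T); print(n,K.tolist(),k1,T.round(3).tolist())
E
```

```text
{'time': 0.0, 'joint_positions': array([-1.15090349,  0.32183388, -0.07008524,  1.45168376,  0.02261189,
        1.37079277, -0.0569532 ]), 'qd': array([ 0.00089533, -0.00063638, -0.00043518, -0.00114268,  0.00184966,
       -0.00118598,  0.00156148]), 'joint_torque': array([-5.08877019e-04, -4.91285527e+01, -4.04332392e-01, -3.12533212e+01,
       -6.39488082e-02,  4.37767943e-02,  1.79904182e-04]), 'position': array([0.25639572, 0.59662546, 0.19155012]), 'tool_rot': array([-6.33026765e-01, -3.07686690e+00,  3.00023953e-03]), 'ft_force': array([-0.10447812,  0.75586012,  0.49483884]), 'torque': array([-0.04845571, -0.00082152,  0.01541893]), 'grip_width': 0.9959905149055845}
top [[565.4689841000621, 0.0, 321.3410869807385], [0.0, 565.4689841000621, 240.21674787862756], [0.0, 0.0, 1.0]] -0.03684081790009705 [[0.047, -0.978, 0.204, 0.24], [-0.999, -0.046, 0.011, 0.024], [-0.001, -0.204, -0.979, 1.25], [0.0, 0.0, 0.0, 1.0]]
scene [[598.0762476130184, 0.0, 329.3192961363741], [0.0, 598.0762476130184, 240.59146292792616], [0.0, 0.0, 1.0]] -0.07541932228854129 [[-0.002, 0.856, -0.517, 1.09], [1.0, 0.001, -0.002, 0.005], [-0.001, -0.517, -0.856, 1.106], [0.0, 0.0, 0.0, 1.0]]
```

View pics/top0.png

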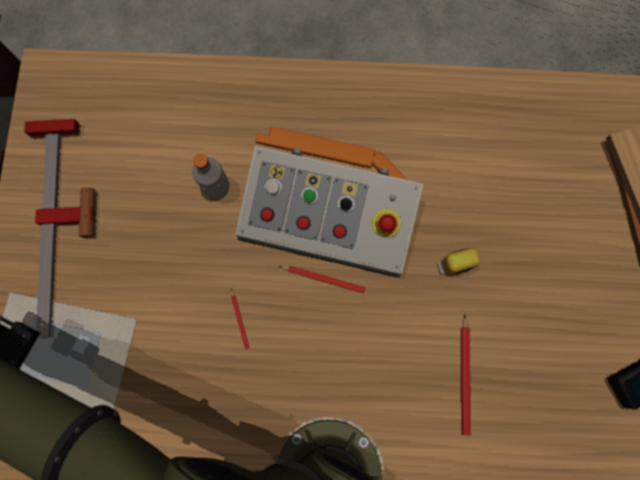

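View pics/scene0.png

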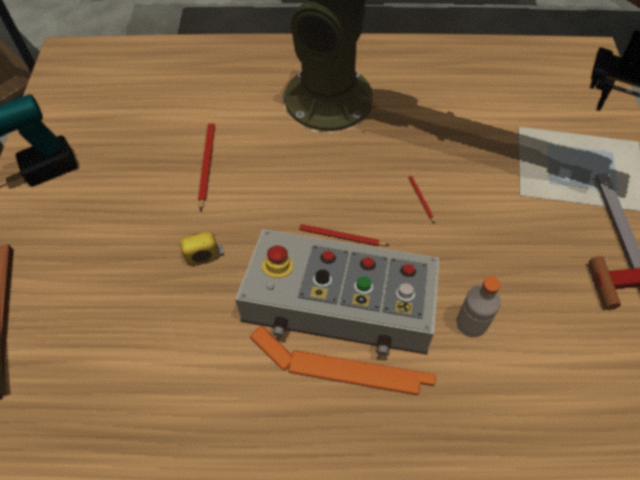

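Top view (480x640): white start (273,187), green (309,196) and black (346,204). The look-alikes are the red stops at (267,214), (303,223) and (340,231), the mushroom at (387,223), and a small grey lamp or stud at (392,198). The glue bottle is close to the white end, at (210,180). The scene view agrees: white (406,291), green (364,285), black (322,277).

```bash
cat > m.py <<'E'
from h import *
L={'top':dict(white=(273,187),green=(309,196),black=(346,204),sw=(267,214),sg=(303,223),sb=(340,231),es=(387,222)),
'scene':dict(white=(406,291),green=(364,285),black=(322,277),sw=(408,269),sg=(368,263),sb=(328,256),es=(277,254))}
ray={}
for n in L:
    z=np.load(n+'0.npz'); im,d,K,k1,T=z['im'],z['d'],z['K'],float(z['k1']),z['T']
    hsv=cv2.cvtColor(im,cv2.COLOR_RGB2HSV).astype(int); H,S,V=hsv[...,0],hsv[...,1],hsv[...,2]
    for k,(u,v) in L[n].items():
        if k=='white': m=(S<40)&(V>150)
        elif k=='green': m=(H>40)&(H<80)&(S>120)
        elif k=='black': m=V<50
        else: m=((H<8)|(H>172))&(S>130)&(V>90)
        w=np.zeros_like(m); w[v-13:v+14,u-14:u+15]=1
        nl,lab,st,c=cv2.connectedComponentsWithStats((m&w).astype(np.uint8))
        if nl<2: print('none',n,k); continue
        i=1+np.argmax(st[1:,4]); cc=c[i]
        zz=np.median(d[int(cc[1])-1:int(cc[1])+2,int(cc[0])-1:int(cc[0])+2])
        r=pts(cc,K,k1)@T[:3,:3].T
        ray.setdefault(k,[]).append((T[:3,3],r[0]))
        print(n,k,cc.round(1),st[i,2:],(T[:3,3]+r[0]*zz).round(4))
P={}
for k,rr in ray.items():
    A=sum(np.eye(3)-np.outer(r,r)/(r@r) for o,r in rr); b=sum((np.eye(3)-np.outer(r,r)/(r@r))@o for o,r in rr)
    P[k]=np.linalg.solve(A,b); print('tri',k,P[k].round(4))
for a,b in(('white','black'),('sw','sb'),('white','sw'),('green','sg'),('black','sb')):
    v=P[a]-P[b]; print(a,b,'dist',np.linalg.norm(v).round(4),'az',np.degrees(np.arctan2(v[1],v[0])).round(1))
# bottle cap
z=np.load('top0.npz'); print('bottle',world([(201,161),(212,180)],z['d'],z['K'],float(z['k1']),z['T']).round(3))
im=z['im'][120:285,190:440]; save('crop0.png',cv2.resize(im,None,fx=3,fy=3,interpolation=cv2.INTER_CUBIC))
E
python3 m.py
```

```text
top white [273.3 184.2] [ 8  8 32] [0.5952 0.1442 0.1034]
top green [308.8 195.3] [ 11  12 100] [0.5749 0.0679 0.1017]
top black [345.5 204.3] [ 11  12 100] [ 0.5592 -0.0102  0.1005]
top sw [266.4 214. ] [10 11 88] [0.5358 0.1571 0.0791]
top sg [302.6 222.3] [11 11 89] [0.5208 0.0787 0.0807]
top sb [339.3 230.9] [10 11 92] [ 5.056e-01 -1.000e-04  8.120e-02]
top es [387.2 222.1] [ 17  15 193] [ 0.5196 -0.0967  0.1219]
scene white [406.  288.3] [12  9 82] [0.587  0.1469 0.1016]
scene green [363.6 282.6] [ 13  13 117] [0.5761 0.0677 0.1036]
scene black [322.  276.2] [ 13  13 130] [ 0.5631 -0.0105  0.1048]
scene sw [408.2 268.3] [12 10 81] [0.5334 0.1568 0.0817]
scene sg [367.9 261.7] [11  9 79] [0.5177 0.0788 0.0799]
scene sb [327.9 255.1] [11  9 78] [5.033e-01 2.000e-04 8.070e-02]
scene es [276.8 253.1] [ 19  15 226] [ 0.524  -0.0964  0.1243]
tri white [0.5925 0.1443 0.1125]
tri green [0.5749 0.0678 0.1014]
tri black [ 0.5598 -0.0105  0.0984]
tri sw [0.5346 0.1565 0.0838]
tri sg [0.52   0.0785 0.084 ]
tri sb [5.05e-01 1.00e-04 8.37e-02]
tri es [ 0.5205 -0.0971  0.1182]
white black dist 0.1588 az 78.1
sw sb dist 0.1592 az 79.3
white sw dist 0.0658 az -11.9
green sg dist 0.0586 az -11.0
black sb dist 0.0577 az -10.9
bottle [[0.615 0.285 0.175]
 [0.595 0.272 0.116]]
```

View pics/crop0.png

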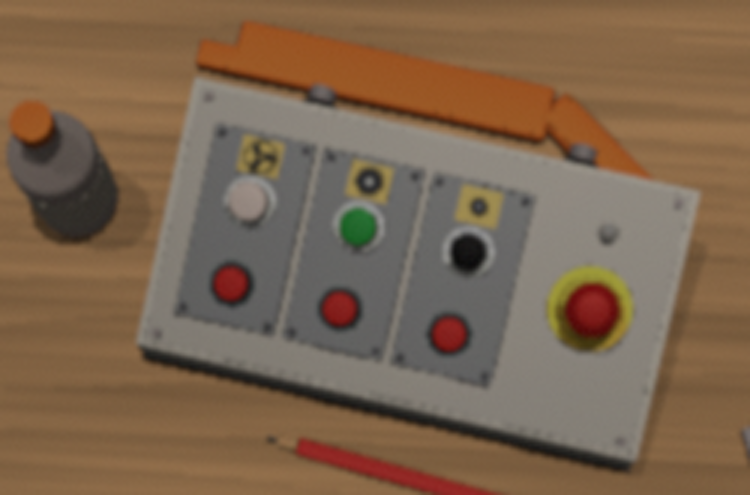

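The close crop confirms the choice: white has the fan, green the large disc, black the small disc. Yaw is about -11°, and the white top is near (0.590, 0.146, 0.104). I'll turn the jaws up the slope so the gripper body stays clear of the bottle, and shut them.

```bash
python3 -m jog '[[[0,0,0,-0.25,1],[0,0,0,-0.25,1],[0,0,0,-0.25,1],[0,0,0,-0.25,1],[0,0,0,0,1],[0,0,0,0,1],[0,0,0,0,1],[0,0,0,0,1],[0,0,0,0,1],[0,0,0,0,1]]]' 20; python3 -m jog '[[[0,0,0,0,1],[0,0,0,0,1],[0,0,0,0,1],[0,0,0,0,1],[0,0,0,0,1],[0,0,0,0,0.5],[0,0,0,0,0]]]'
```

```text
time: 1.35
position: [0.2565, 0.5969, 0.232]
tool_rot: [1.878, 2.518, -0.002]
ft_force: [-0.5, -0.4, -0.5]
grip_width: 0.015
time: 2.22
position: [0.2565, 0.5969, 0.2321]
tool_rot: [2.419, 2.004, -0.001]
ft_force: [-0.4, -0.2, 0.1]
grip_width: 0.006
```

```bash
python3 -m jog '[[[0,-0.95,0.98,0,0],[0,-0.95,0.98,0,0],[0,-0.95,0.98,0,0],[0,-0.95,0.98,0,0],[0,-0.95,0.98,0,0],[0,-0.95,0.98,0,0],[0,-0.95,0.98,0,0],[0,-0.95,0.98,0,0],[0,-0.95,0.98,0,0],[0,-0.95,0.98,0,0]]]'; python3 -m jog '[[[0,0,0,0.5,0],[0,0,0,0.5,0],[0,0,0,0,0]]]'
python3 - <<'E'
from h import *
im,d,K,k1,T=cam('wrist'); save('w1.png',im); np.savez('w1.npz',im=im,d=d,K=K,k1=k1,T=T); s=get_state(); print(s['position'],s['tool_rot'],T.round(3))
E
```

```text
time: 3.48
position: [0.5716, 0.1494, 0.2327]
tool_rot: [-2.418, -2.005, -0.001]
ft_force: [1.0, 0.8, 0.5]
grip_width: 0.009
time: 3.85
position: [0.5696, 0.1504, 0.1909]
tool_rot: [-2.418, -2.004, 0.006]
ft_force: [-0.1, 0.2, 0.4]
grip_width: 0.006
[0.57037226 0.15071616 0.19224105] [-2.41877198e+00 -2.00412546e+00  2.11096232e-03] [[ 0.983 -0.178 -0.056  0.586]
 [-0.186 -0.944 -0.274  0.225]
 [-0.004  0.279 -0.96   0.382]
 [ 0.     0.     0.     1.   ]]
```

View pics/w1.png

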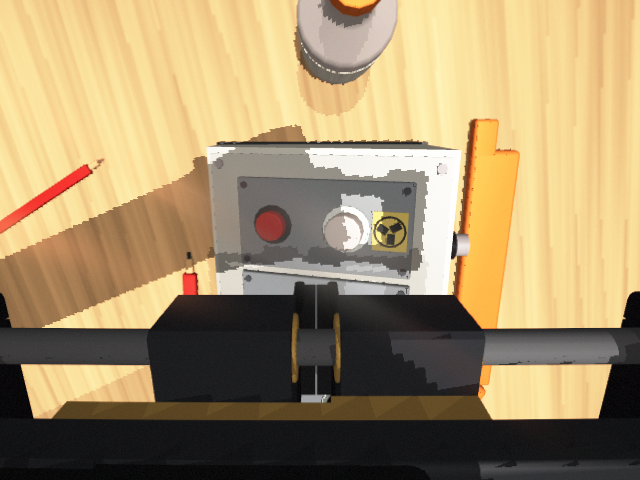

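Wrist view: white button at (343,228), its red stop at (270,224), fan pictogram at (390,231), shut fingertips at about (316,290). The bottle is at (345,40), well clear.

```bash
python3 - <<'E'
from h import *
z=np.load('w1.npz'); im,d,K,k1,T=z['im'],z['d'],z['K'],float(z['k1']),z['T']; s=get_state()
print(K)
W=np.eye(4); W[:3,:3]=R.from_rotvec(s['tool_rot']).as_matrix(); W[:3,3]=s['position']
print('tcp px', cv2.projectPoints(np.array([(T_:=np.linalg.inv(T)@np.r_[W[:3,3],1])[:3]]),np.zeros(3),np.zeros(3),K,np.array([k1,0,0,0.]))[0].ravel(), 'depth',T_[2])
hsv=cv2.cvtColor(im,cv2.COLOR_RGB2HSV).astype(int)
g=cv2.cvtColor(im,cv2.COLOR_RGB2GRAY)
# button: circle on depth
cs=cv2.HoughCircles(cv2.GaussianBlur(g[190:270,300:380],(3,3),1),cv2.HOUGH_GRADIENT,1,10,param1=100,param2=12,minRadius=12,maxRadius=28); print(cs+[300,190,0] if cs is not None else None)
m=((hsv[...,0]<8)|(hsv[...,0]>172))&(hsv[...,1]>130); m[:, :245]=0;m[:,300:]=0;m[:195]=0;m[255:]=0
c=np.argwhere(m).mean(0)[::-1]; print('stop',c,world(c,d,K,k1,T).round(4), onplane(c,K,k1,T,np.array([0,0,1.]),np.array([0,0,.0827])).round(4))
for u,v in[(335,228),(343,228),(350,228),(343,218),(343,238)]: print((u,v),world((u,v),d,K,k1,T).round(4))
print(onplane([(343,228)],K,k1,T,np.array([0,0,1.]),np.array([0,0,.104])).round(4))
print('plate',world([(305,245),(305,200),(250,190)],d,K,k1,T).round(4))
print('finger depth row 290',d[286:296:3,285:350:6].round(3))
E
```

```text
[[398.29906569   0.         315.66554059]
 [  0.         398.29906569 241.33255697]
 [  0.           0.           1.        ]]
tcp px [314.12518657 280.86982609] depth 0.2035101776362836
[[[346.5        230.5         21.70000076]
  [340.5        238.5         22.89999962]
  [338.5        224.5         17.10000038]
  [352.5        222.5         13.80000019]]]
stop [269.91172214 225.30824891] [[0.5359 0.1586 0.0799]] [[0.5363 0.1593 0.0827]]
(335, 228) [[0.5855 0.1521 0.0993]]
(343, 228) [[0.5912 0.1519 0.1027]]
(350, 228) [[0.5962 0.151  0.1028]]
(343, 218) [[0.5925 0.1589 0.1013]]
(343, 238) [[0.5899 0.1442 0.1017]]
[[0.5912 0.1523 0.104 ]]
plate [[0.5594 0.1368 0.0766]
 [0.5666 0.1729 0.0783]
 [0.5241 0.1868 0.0655]]
finger depth row 290 [[0.334 0.332 0.169 0.17  0.173 0.326 0.172 0.323 0.17  0.32  0.319]
 [0.333 0.332 0.166 0.166 0.169 0.326 0.169 0.17  0.167 0.32  0.319]
 [0.335 0.333 0.162 0.163 0.166 0.326 0.168 0.167 0.162 0.321 0.32 ]
 [0.096 0.094 0.16  0.158 0.162 0.328 0.163 0.164 0.159 0.095 0.094]]
```

```bash
python3 -m jog '[[[0,0.03,0.32,0.5,0],[0,0,0,0.5,0],[0,0,0,0.5,0],[0,0,0,0.3,0],[0,0,0,0.1,0],[0,0,0,0,0],[0,0,0,0,0]]]'
python3 -m jog '[[[0,0,0.015,0.05,0],[0,0,0.015,0.05,0],[0,0,0,0,0],[0,0,0,0,0]]]'
python3 -c "
from h import *
im,d,*_=cam('wrist'); save('w2.png',im[150:380,180:480]); s=get_state(); print(s['position'],s['ft_force'])"
```

```text
time: 4.78
position: [0.5842, 0.1497, 0.1175]
tool_rot: [2.419, 2.003, 0.002]
ft_force: [-0.1, 0.3, -0.3]
grip_width: 0.006
time: 5.28
position: [0.5849, 0.1493, 0.1127]
tool_rot: [2.42, 2.004, 0.0]
ft_force: [1.2, 0.5, 0.9]
grip_width: 0.003
[0.5848666  0.14935298 0.11271456] [0.62612209 0.03911095 0.17298456]
```

View pics/w2.png

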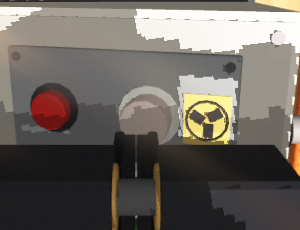

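The tip is just above the white button and slightly downhill of its centre, as intended. Pressing along the normal now.

```bash
for i in 1 ; do python3 -m jog '[[[0,0,0.013,0.05,0],[0,0,0.013,0.05,0],[0,0,0.013,0.05,0],[0,0,0.013,0.05,0],[0,0,0.013,0.05,0],[0,0,0,0,0]]]'; python3 -m jog '[[[0,0,0.013,0.05,0],[0,0,0,0,0]]]';  python3 -m jog '[[[0,0,0.013,0.05,0],[0,0,0,0,0]]]'; done
```

```text
time: 6.08
position: [0.5873, 0.1488, 0.1025]
tool_rot: [-2.42, -2.003, 0.0]
ft_force: [-0.0, -1.1, 0.6]
grip_width: 0.005
time: 6.32
position: [0.5878, 0.1487, 0.1005]
tool_rot: [-2.42, -2.003, 0.0]
ft_force: [0.5, -0.6, -0.4]
grip_width: 0.005
time: 6.58
position: [0.5883, 0.1486, 0.0985]
tool_rot: [-2.42, -2.004, 0.0]
ft_force: [-0.7, -0.8, 0.2]
grip_width: 0.004
```

```bash
python3 -m jog '[[[0,0,0.013,0.05,0],[0,0,0,0,0]]]';  python3 -m jog '[[[0,0,0.013,0.05,0],[0,0,0,0,0]]]'
python3 -c "
from h import *
im,d,K,k1,T=cam('wrist'); save('w3.png',cv2.resize(im[200:330,240:400],None,fx=4,fy=4)); s=get_state(); print(s['position'],s['ft_force'])
print(world([(305,262),(335,262),(328,270),(345,265)],d,K,k1,T).round(4))"
```

```text
time: 6.82
position: [0.5888, 0.1485, 0.0965]
tool_rot: [-2.42, -2.003, 0.0]
ft_force: [0.5, 0.6, -0.3]
grip_width: 0.009
time: 7.08
position: [0.5893, 0.1484, 0.0944]
tool_rot: [-2.42, -2.003, 0.001]
ft_force: [0.1, 0.8, -0.6]
grip_width: 0.004
[0.58937186 0.14847582 0.09458483] [ 0.60622722 -0.32163735  0.62437956]
[[0.5878 0.1607 0.0991]
 [0.6023 0.1556 0.0924]
 [0.5984 0.156  0.1034]
 [0.6071 0.1527 0.0914]]
```

View pics/w3.png

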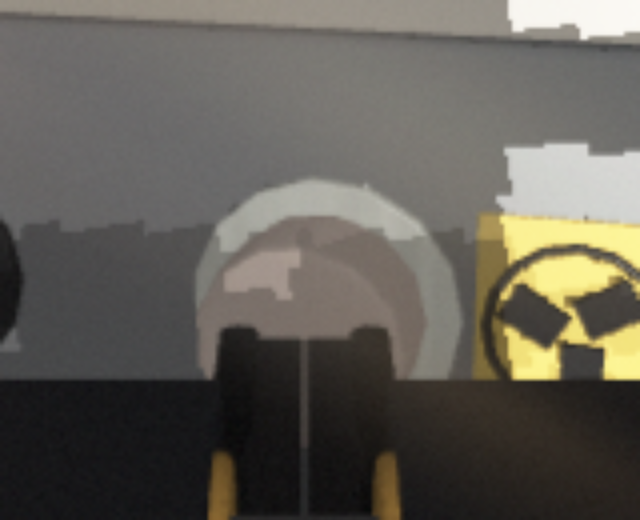

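```bash
python3 -m jog '[[[0,0,0.013,0.05,0]]]';  python3 -m jog '[[[0,0,0.006,0.025,0]]]'; python3 -m jog '[[[0,0,0.006,0.025,0]]]'
python3 -c "
from h import *
im,d,K,k1,T=cam('wrist'); s=get_state(); print(s['position'],s['ft_force'])
print(world([(295,262),(300,262),(305,262),(310,262),(318,262),(335,262),(345,255),(315,240)],d,K,k1,T).round(4))
"
```

```text
time: 7.25
position: [0.5902, 0.1484, 0.0928]
tool_rot: [2.42, 2.004, 0.001]
ft_force: [0.1, 0.1, 0.2]
grip_width: 0.004
time: 7.38
position: [0.5901, 0.1483, 0.0915]
tool_rot: [-2.42, -2.004, 0.0]
ft_force: [0.2, -0.6, -0.4]
grip_width: 0.005
time: 7.5
position: [0.5904, 0.1483, 0.0906]
tool_rot: [2.42, 2.004, 0.0]
ft_force: [0.5, 0.1, 0.5]
grip_width: 0.005
[0.59036401 0.14824422 0.0904541 ] [-0.33665141 -1.27980387 -0.42233789]
[[0.5829 0.1583 0.0855]
 [0.5856 0.1582 0.0867]
 [0.589  0.1607 0.0957]
 [0.5916 0.1608 0.0974]
 [0.5955 0.1604 0.0983]
 [0.6035 0.1561 0.0902]
 [0.6091 0.1585 0.0893]
 [0.5954 0.1679 0.0851]]
```

```bash
cat > q.py <<'E'
from h import *
import sys
s=get_state(); print('t',s['time'],'pos',s['position'].round(4),'F',s['ft_force'].round(1),'M',s['torque'].round(2),'tau',s['joint_torque'].round(2))
im,d,K,k1,T=cam('wrist')
for uv in [(305,262),(310,262),(318,262)]: print(world([uv],d,K,k1,T).round(4)[0],end=' ')
print()
if len(sys.argv)>1: save(sys.argv[1],cv2.resize(im[200:330,240:400],None,fx=4,fy=4))
E
python3 q.py; python3 -m jog '[[[0,0,0.006,0.025,0]]]' >/dev/null; python3 q.py;  python3 -m jog '[[[0,0,0.006,0.025,0]]]'>/dev/null; python3 q.py w4.png
```

```text
t 7.55 pos [0.5904 0.1482 0.0905] F [-0.3 -1.3 -0.4] M [-0.07  0.09 -0.05] tau [ 1.000e-02 -4.338e+01  4.720e+00 -2.913e+01 -7.000e-02  1.000e-02
  0.000e+00]
[0.589  0.1611 0.0967] [0.5914 0.1606 0.0967] [0.5953 0.1601 0.0974] 
t 7.725 pos [0.5907 0.1483 0.0897] F [-1.   0.1  0.6] M [-0.09  0.07 -0.03] tau [-3.000e-02 -4.312e+01  4.700e+00 -2.889e+01 -6.000e-02  3.000e-02
 -1.000e-02]
[0.5893 0.1609 0.0953] [0.5918 0.1607 0.0959] [0.5957 0.1601 0.0965] 
t 7.9 pos [0.591  0.1482 0.0887] F [0.1 0.3 0.2] M [-0.1   0.11 -0.01] tau [-2.000e-02 -4.319e+01  4.720e+00 -2.887e+01 -6.000e-02  3.000e-02
 -1.000e-02]
[0.5896 0.1611 0.095 ] [0.592  0.1605 0.0946] [0.5959 0.16   0.0954]
```

View pics/w4.png

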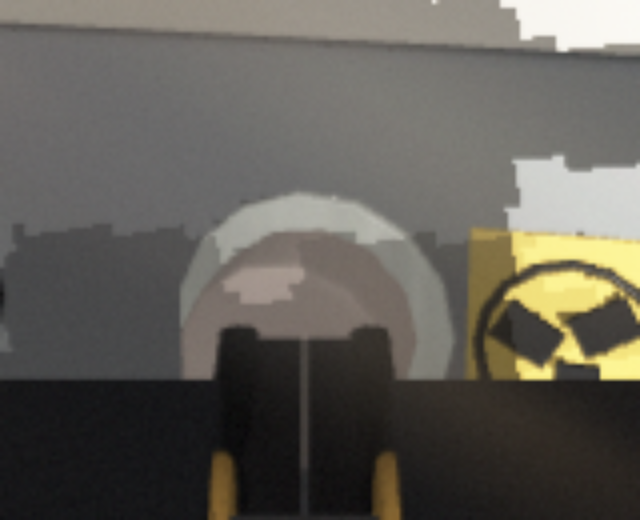

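```bash
python3 -c "
from h import *
im,d,K,k1,T=cam('scene'); z=np.load('scene0.npz')
a=z['im'][230:330,330:450]; b=im[230:330,330:450]
save('s1.png',cv2.resize(np.hstack([a,b]),None,fx=3.3,fy=3.3,interpolation=cv2.INTER_CUBIC)); np.savez('s1.npz',im=im,d=d)
for v in range(270,304,3): print(v,[world([(u,v)],D,K,k1,T)[0,2].round(4) for D in (z['d'],d) for u in (401,406,411)])
"
```

```text
270 [np.float64(0.0768), np.float64(0.0801), np.float64(0.0828), np.float64(0.2327), np.float64(0.2126), np.float64(0.2104)]
273 [np.float64(0.0746), np.float64(0.0765), np.float64(0.0765), np.float64(0.2297), np.float64(0.2099), np.float64(0.2098)]
276 [np.float64(0.0774), np.float64(0.0808), np.float64(0.0764), np.float64(0.2184), np.float64(0.2143), np.float64(0.2106)]
279 [np.float64(0.0761), np.float64(0.0784), np.float64(0.0764), np.float64(0.2196), np.float64(0.204), np.float64(0.2096)]
282 [np.float64(0.0785), np.float64(0.0812), np.float64(0.0781), np.float64(0.0829), np.float64(0.1861), np.float64(0.1938)]
285 [np.float64(0.0991), np.float64(0.0984), np.float64(0.0969), np.float64(0.1043), np.float64(0.1334), np.float64(0.1421)]
288 [np.float64(0.1038), np.float64(0.1015), np.float64(0.1012), np.float64(0.2339), np.float64(0.1238), np.float64(0.1293)]
291 [np.float64(0.1057), np.float64(0.1044), np.float64(0.1064), np.float64(0.2287), np.float64(0.232), np.float64(0.2317)]
294 [np.float64(0.0971), np.float64(0.1024), np.float64(0.0994), np.float64(0.2317), np.float64(0.2297), np.float64(0.232)]
297 [np.float64(0.0914), np.float64(0.0963), np.float64(0.0895), np.float64(0.2309), np.float64(0.2299), np.float64(0.23)]
300 [np.float64(0.0903), np.float64(0.0924), np.float64(0.0902), np.float64(0.2314), np.float64(0.2337), np.float64(0.2299)]
303 [np.float64(0.095), np.float64(0.0899), np.float64(0.0947), np.float64(0.2302), np.float64(0.2301), np.float64(0.2308)]
```

View pics/s1.png

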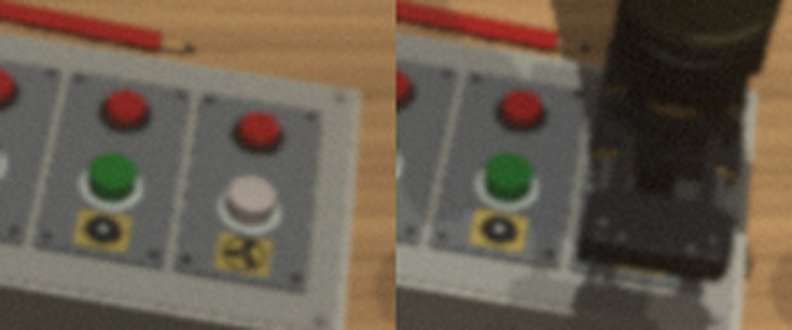

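The scene view is blocked by the gripper. I'll compare the cap height with the plate in the wrist depth instead.

```bash
cat > cap.py <<'E'
from h import *
im,d,K,k1,T=cam('wrist'); s=get_state(); print(s['position'].round(4),s['ft_force'].round(1))
n=np.array([-.2588*np.cos(np.radians(-11)),-.2588*np.sin(np.radians(-11)),.9659])
u,v=np.meshgrid(np.arange(200,440),np.arange(180,296)); uv=np.c_[u.ravel(),v.ravel()]
h=(world(uv,d,K,k1,T)@n).reshape(u.shape)
p=np.median(h[(h>0)&(np.abs(h-np.median(h[20:60]))<.01)]); print('plate',p)
H=((h-p)*1000).round().astype(int)
for r in range(50,116,5): print(180+r,H[r,70:150:4])
E
python3 cap.py
```

```text
[0.5908 0.1482 0.0886] [-0.2  0.4  0.6]
plate nan
230 [-9223372036854775808 -9223372036854775808 -9223372036854775808
 -9223372036854775808 -9223372036854775808 -9223372036854775808
 -9223372036854775808 -9223372036854775808 -9223372036854775808
 -9223372036854775808 -9223372036854775808 -9223372036854775808
 -9223372036854775808 -9223372036854775808 -9223372036854775808
 -9223372036854775808 -9223372036854775808 -9223372036854775808
 -9223372036854775808 -9223372036854775808]
235 [-9223372036854775808 -9223372036854775808 -9223372036854775808
 -9223372036854775808 -9223372036854775808 -9223372036854775808
 -9223372036854775808 -9223372036854775808 -9223372036854775808
 -9223372036854775808 -9223372036854775808 -9223372036854775808
 -9223372036854775808 -9223372036854775808 -9223372036854775808
 -9223372036854775808 -9223372036854775808 -9223372036854775808
 -9223372036854775808 -9223372036854775808]
240 [-9223372036854775808 -9223372036854775808 -9223372036854775808
 -9223372036854775808 -9223372036854775808 -9223372036854775808
 -9223372036854775808 -9223372036854775808 -9223372036
[... 4438 characters left out ...]
9223372036854775808
 -9223372036854775808 -9223372036854775808 -9223372036854775808
 -9223372036854775808 -9223372036854775808]
295 [-9223372036854775808 -9223372036854775808 -9223372036854775808
 -9223372036854775808 -9223372036854775808 -9223372036854775808
 -9223372036854775808 -9223372036854775808 -9223372036854775808
 -9223372036854775808 -9223372036854775808 -9223372036854775808
 -9223372036854775808 -9223372036854775808 -9223372036854775808
 -9223372036854775808 -9223372036854775808 -9223372036854775808
 -9223372036854775808 -9223372036854775808]
  return _methods._mean(a, axis=axis, dtype=dtype,
  ret = ret.dtype.type(ret / rcount)
cap.py:7: RuntimeWarning: invalid value encountered in cast
  H=((h-p)*1000).round().astype(int)
```

```bash
sed -i 's/^p=.*/p=np.median(h[40:60,100:130]); print("plate",p.round(4))/; s/H\[r,70:150:4\]/H[r,70:150:3].tolist()/' cap.py; python3 cap.py
```

```text
[0.5909 0.1482 0.0887] [ 0.6 -0.5 -0.7]
plate -0.0609
230 [1, 0, -1, 0, 0, 0, -1, 0, 1, 0, -1, 0, 0, 1, 0, 0, 0, 1, 0, 0, 0, 1, 0, 0, 0, 0, 0]
235 [0, 0, 0, 0, 0, 1, 0, 0, 0, 0, 0, 0, 0, 1, 0, -1, 0, 1, 0, 0, 0, 1, 0, 0, 0, 2, 0]
240 [0, 0, 1, 0, -1, 1, -1, 1, 0, 0, 0, 0, 0, 0, 0, 1, 1, 0, 1, 1, -1, 0, 2, 1, 2, 1, 1]
245 [0, 0, 0, 0, 0, 1, 1, 0, 1, 0, 1, 0, 0, 0, 0, -1, 0, -1, 0, 1, 0, 0, 0, 1, 0, -1, 0]
250 [0, 0, 1, 0, -1, 1, 1, 0, 0, 0, 0, 0, 2, 3, 2, 2, 3, 3, 2, 1, 1, -1, 1, 0, -1, 1, 0]
255 [0, 1, 0, 0, 0, 0, 0, 0, 1, 3, 3, 2, 4, 3, 3, 3, 2, 3, 2, 3, 1, 3, 2, -1, -1, -2, 0]
260 [1, 0, -1, 1, 0, 1, 0, 2, 2, 3, 3, 2, 7, 7, 8, 8, 7, 6, 4, 4, 4, 3, 1, 2, 3, 1, 0]
265 [1, 0, -1, -1, -1, 0, 3, 3, 2, 6, 13, 14, 14, 14, 14, 14, 13, 12, 10, 9, 7, 5, 2, 2, 4, 3, 0]
270 [0, 0, 0, 0, 0, 0, 3, 3, 16, 15, 16, 15, 16, 16, 16, 17, 16, 16, 16, 13, 11, 7, 7, 2, 2, 2, 2]
275 [2, 0, 0, 0, -1, 2, 3, 16, 16, 17, 16, 16, 16, 16, 16, 16, 17, 16, 16, 16, 15, 13, 9, 7, 2, 2, 2]
280 [0, 0, 1, 0, 1, 2, 16, 16, 17, 17, 16, 16, 16, 17, 15, 16, 16, 16, 16, 17, 16, 16, 14, 9, 5, 2, 2]
285 [0, 0, 0, 0, 0, 16, 15, 16, 17, 38, 37, 37, 34, 33, 33, 16, 31, 31, 32, 16, 34, 33, 33, 12, 7, 4, 3]
290 [0, 1, 0, 0, 0, 0, 17, 17, 43, 43, 41, 42, 38, 38, 38, 16, 37, 36, 36, 37, 40, 39, 38, 13, 6, 1, 2]
295 [108, 107, 106, 108, 106, 106, 106, 106, 105, 48, 46, 48, 43, 43, 42, 16, 42, 42, 41, 41, 43, 43, 44, 102, 102, 102, 103]
```

The cap still stands 16 mm proud, so it isn't pressed and nothing has been touched yet. My earlier readings at a fixed pixel had slid onto the edge. Now I'll find where the visible fingertips are in tool coordinates.

```bash
python3 - <<'E'
from h import *
s=get_state(); im,d,K,k1,T=cam('wrist')
W=np.eye(4); W[:3,:3]=R.from_rotvec(s['tool_rot']).as_matrix(); W[:3,3]=s['position']; Wi=np.linalg.inv(W)
for v in (281,282,283,285,288,292,300,310):
    for u in (302,312,322,334):
        p=world([(u,v)],d,K,k1,T)[0]; print(v,u,d[v,u].round(3),'tool',(Wi@np.r_[p,1])[:3].round(4),end=' | ')
    print()
print(np.linalg.inv(W)@T)
z=np.load('scene0.npz'); print()
im,d,K,k1,T=cam('scene')
# visible gripper in scene: lowest world z on the gripper near TCP
u,v=np.meshgrid(np.arange(370,440),np.arange(230,330)); uv=np.c_[u.ravel(),v.ravel()]; p=world(uv,d,K,k1,T); t=(p-s['position'])@W[:3,:3]
k=(abs(t[:,0])<.012)&(abs(t[:,1])<.02)&(t[:,2]>-.06); print(np.c_[uv[k],t[k].round(3)][::6])
E
```

```text
281 302 0.193 tool [ 0.0043 -0.0051 -0.0112] | 281 312 0.192 tool [ 0.0048 -0.0002 -0.0124] | 281 322 0.191 tool [ 0.0052  0.0046 -0.0133] | 281 334 0.19 tool [ 0.0055  0.0103 -0.0142] | 
282 302 0.172 tool [ 0.0116 -0.0044 -0.0305] | 282 312 0.191 tool [ 0.0047 -0.0002 -0.0134] | 282 322 0.191 tool [ 0.0047  0.0046 -0.0134] | 282 334 0.174 tool [ 0.011   0.0095 -0.0289] | 
283 302 0.172 tool [ 0.0115 -0.0044 -0.0314] | 283 312 0.191 tool [ 0.004  -0.0002 -0.013 ] | 283 322 0.19 tool [ 0.0047  0.0045 -0.0146] | 283 334 0.172 tool [ 0.0112  0.0095 -0.0307] | 
285 302 0.17 tool [ 0.0111 -0.0043 -0.0328] | 285 312 0.173 tool [ 0.01   -0.0001 -0.03  ] | 285 322 0.174 tool [ 0.0099  0.0043 -0.0298] | 285 334 0.17 tool [ 0.0112  0.0094 -0.0329] | 
288 302 0.168 tool [ 0.0108 -0.0042 -0.0353] | 288 312 0.17 tool [ 0.0101 -0.     -0.0335] | 288 322 0.171 tool [ 0.0096  0.0043 -0.0324] | 288 334 0.167 tool [ 0.0112  0.0092 -0.0363] | 
292 302 0.163 tool [ 0.011  -0.0041 -0.04  ] | 292 312 0.167 tool [ 0.0096 -0.     -0.0367] | 292 322 0.167 tool [ 0.0096  0.0042 -0.0368] | 292 334 0.163 tool 
[... 611 characters left out ...]
00000000e+00  0.00000000e+00  0.00000000e+00  1.00000000e+00]]

[[ 4.03e+02  2.83e+02 -1.10e-02  1.00e-02 -5.70e-02]
 [ 4.05e+02  2.84e+02 -7.00e-03  9.00e-03 -5.30e-02]
 [ 4.11e+02  2.84e+02  4.00e-03  7.00e-03 -5.30e-02]
 [ 4.04e+02  2.85e+02 -8.00e-03  9.00e-03 -4.90e-02]
 [ 4.10e+02  2.85e+02  3.00e-03  7.00e-03 -4.90e-02]
 [ 4.02e+02  2.86e+02 -1.10e-02  9.00e-03 -4.30e-02]
 [ 4.08e+02  2.86e+02 -0.00e+00  6.00e-03 -4.20e-02]
 [ 4.14e+02  2.86e+02  1.00e-02  7.00e-03 -4.80e-02]
 [ 4.06e+02  2.87e+02 -4.00e-03  9.00e-03 -4.20e-02]
 [ 4.12e+02  2.87e+02  7.00e-03  9.00e-03 -4.50e-02]
 [ 4.09e+02  2.88e+02  2.00e-03  8.00e-03 -3.90e-02]
 [ 4.13e+02  2.89e+02  1.00e-02  6.00e-03 -3.40e-02]]
```

The visible fingertips end about 29 mm short of the reported TCP, so they are about 15 mm above the cap. That explains the zero force. I'll shift slightly downhill, then descend in guarded steps until the force shows contact.

```bash
python3 -m jog '[[[0,-0.02,-0.18,0,0],[0,0,0,0.1,0],[0,0,0,0.1,0],[0,0,0,0,0]]]'; for i in 1 ; do python3 -m jog '[[[0,0,0.013,0.05,0],[0,0,0,0,0]]]'; python3 -m jog '[[[0,0,0.013,0.05,0],[0,0,0,0,0]]]';python3 -m jog '[[[0,0,0.013,0.05,0],[0,0,0,0,0]]]'; done; python3 cap.py | sed -n '1,2p;8,16p'
```

```text
time: 8.7
position: [0.5833, 0.1487, 0.0801]
tool_rot: [-2.42, -2.003, 0.001]
ft_force: [0.7, 0.1, 0.0]
grip_width: 0.004
time: 8.95
position: [0.5842, 0.1486, 0.0785]
tool_rot: [2.42, 2.003, -0.0]
ft_force: [-1.1, -0.2, -1.1]
grip_width: 0.006
time: 9.2
position: [0.5846, 0.1485, 0.0765]
tool_rot: [-2.42, -2.003, 0.0]
ft_force: [-0.2, -0.3, 1.0]
grip_width: 0.003
time: 9.45
position: [0.5851, 0.1484, 0.0745]
tool_rot: [-2.42, -2.003, 0.0]
ft_force: [0.4, 0.6, 0.7]
grip_width: 0.001
[0.5851 0.1484 0.0746] [0.6 0.9 0.4]
plate -0.0608
255 [0, -1, 0, 0, -1, 0, 0, 1, 0, 1, -1, -1, 0, 0, 1, 0, 1, 0, 2, 1, 0, 1, 0, 0, 0, 0, 0]
260 [0, 0, 1, 0, -1, 1, 0, 1, 1, 0, 0, -1, -1, 2, 2, 2, 2, 4, 2, 3, 2, 3, 3, 2, 3, 3, -1]
265 [0, 0, -1, 0, 0, 1, -1, 1, 0, 0, 0, 2, 3, 2, 3, 2, 4, 2, 4, 4, 3, 2, 2, 3, 4, 4, 3]
270 [0, 0, 0, 0, -1, 0, 1, 0, -1, 1, 3, 2, 2, 1, 5, 9, 9, 10, 9, 9, 10, 8, 7, 4, 4, 4, 2]
275 [1, 1, 0, -1, -1, 0, -1, -1, 1, 1, 3, 3, 9, 12, 15, 15, 15, 15, 16, 14, 15, 13, 11, 10, 8, 7, 4]
280 [0, 0, 0, 0, -1, 1, 1, 0, 0, 3, 2, 14, 15, 16, 16, 16, 16, 16, 16, 16, 16, 176, 16, 14, 14, 12, 8]
285 [1, 0, 0, 0, 0, 0, 1, -1, 0, 25, 24, 24, 20, 21, 20, 16, 19, 18, 19, 16, 22, 21, 21, 16, 16, 14, 11]
290 [-1, -1, -1, 0, -1, -1, 0, 1, 31, 29, 31, 30, 27, 25, 25, 16, 25, 24, 25, 24, 26, 26, 26, 15, 16, 16, 15]
295 [94, 94, 95, 94, 93, 94, 92, 176, 94, 36, 34, 33, 31, 31, 30, 15, 30, 29, 29, 30, 31, 32, 31, 90, 90, 91, 90]
```

```bash
cat > f.py <<'E'
from bench import get_state
s=get_state(); print(s['time'],s['position'].round(4),s['ft_force'].round(1))
E
python3 -m jog '[[[0,0,0.013,0.05,0]]]'|grep ft; python3 -m jog '[[[0,0,0.013,0.05,0]]]'|grep ft;python3 -m jog '[[[0,0,0.013,0.05,0]]]'|grep ft;python3 -m jog '[[[0,0,0.013,0.05,0]]]'|grep ft; python3 cap.py | sed -n '1,2p;11,16p'
```

```text
ft_force: [-0.2, -0.5, 2.8]
ft_force: [-1.5, -0.6, 4.1]
ft_force: [-1.2, -0.3, 3.0]
ft_force: [-0.4, 1.2, 3.7]
[0.5876 0.1481 0.0665] [ 0.4 -0.1  3.6]
plate -0.0608
270 [0, 0, -1, -1, 0, 1, 0, 0, 1, 0, 2, 3, 2, 2, 3, 2, 2, 2, 3, 3, 3, 3, 3, 2, 2, 4, 2]
275 [1, 0, -2, -1, 0, 0, 1, 0, 3, 2, 3, 3, 3, 4, 8, 8, 7, 7, 7, 7, 5, 5, 4, 3, 3, 2, 3]
280 [0, 0, 0, 0, -1, 0, 0, 1, 3, 3, 2, 8, 8, 9, 8, 9, 9, 9, 8, 10, 9, 8, 9, 6, 5, 2, 3]
285 [0, 0, 0, 0, 1, 1, 0, 4, 4, 16, 17, 17, 12, 12, 12, 9, 11, 11, 10, 9, 13, 14, 13, 8, 9, 5, 3]
290 [1, 0, 0, 2, 0, 0, 1, 3, 22, 22, 22, 22, 18, 18, 16, 8, 17, 16, 16, 16, 18, 18, 18, 9, 8, 8, 7]
295 [86, 86, 86, 86, 86, 86, 85, 86, 85, 27, 27, 27, 22, 23, 22, 9, 22, 21, 22, 21, 23, 24, 24, 82, 83, 82, 83]
```

Contact at about 4 N, with the cap now about 9 mm proud. A little further, until the force rises past 5 N.

```bash
python3 -m jog '[[[0,0,0.007,0.025,0],[0,0,0,0,0]]]'|grep ft; python3 -m jog '[[[0,0,0.007,0.025,0],[0,0,0,0,0]]]'|grep ft;python3 -m jog '[[[0,0,0.007,0.025,0],[0,0,0,0,0]]]'|grep -E 'ft|pos'
```

```text
ft_force: [0.1, -0.6, 3.0]
ft_force: [-1.3, 0.5, 5.9]
position: [0.5882, 0.1481, 0.0644]
ft_force: [-2.3, 0.5, 7.0]
```

```bash
python3 -m jog '[[[0,0,0.005,0.02,0],[0,0,0,0,0],[0,0,0,0,0]]]'|grep -E 'ft|pos'; python3 -m jog '[[[0,0,-0.02,-0.1,0],[0,0,-0.02,-0.2,0],[0,0,0,-0.5,0],[0,0,0,0,0]]]'; python3 cap.py | sed -n '1,2p;3,16p'
```

```text
position: [0.5883, 0.148, 0.0639]
ft_force: [-2.8, -0.6, 9.6]
time: 11.68
position: [0.5884, 0.1485, 0.0972]
tool_rot: [2.419, 2.003, 0.006]
ft_force: [-0.2, 0.1, -0.3]
grip_width: 0.006
[0.5876 0.1484 0.0962] [-0.5  0.5 -0.3]
plate -0.0608
230 [0, 0, 0, -1, 0, 0, -1, 1, 0, 1, 0, 0, 0, 0, 0, 0, 0, 1, 0, 0, 0, 0, 1, 1, 0, 0, 0]
235 [1, 1, 1, -1, -1, 0, 0, -1, 0, 0, 0, 0, 0, 0, -1, -1, 0, 1, 0, -1, 1, -1, 0, 0, 0, 0, 1]
240 [1, 0, 1, -1, 1, 1, 0, 1, 1, -1, -1, 1, -1, -1, 0, 0, 1, 0, 0, 0, 0, 0, 0, 1, 0, 1, 0]
245 [1, 0, 0, -1, 0, 0, -1, 0, -1, 0, 0, 0, 0, 1, 3, 2, 3, 2, 2, 3, 2, 2, 1, 0, 1, 0, -1]
250 [0, 0, 1, -1, -1, 0, 1, -1, 1, 0, 0, 2, 3, 3, 3, 2, 2, 2, 3, 2, 3, 2, 2, 2, 0, 1, 1]
255 [1, 0, 0, 1, 1, -1, 1, -1, -1, 4, 2, 2, 3, 5, 7, 7, 6, 8, 6, 6, 4, 1, 3, 3, 2, 1, 0]
260 [-1, 0, -1, 1, 1, 1, -1, 1, 2, 0, 3, 7, 8, 7, 7, 8, 8, 8, 7, 7, 7, 7, 6, 2, 3, 2, 2]
265 [0, 1, -1, 0, 0, 0, 0, 1, 3, 3, 8, 7, 8, 8, 8, 9, 8, 8, 7, 8, 7, 8, 8, 7, 5, 2, 2]
270 [0, 0, 0, -1, -2, 0, -1, 3, 3, 8, 8, 7, 8, 8, 8, 8, 8, 9, 7, 7, 7, 7, 9, 8, 7, 3, 2]
275 [0, -1, 0, 0, 0, -1, 0, 4, 3, 8, 8, 7, 9, 8, 8, 7, 9, 9, 8, 7, 7, 8, 8, 8, 7, 6, 2]
280 [0, 0, 1, 0, 0, 1, 0, 2, 2, 7, 8, 8, 8, 8, 8, 8, 9, 8, 8, 8, 7, 9, 8, 9, 8, 8, 3]
285 [0, 0, 1, 0, 1, -1, 0, 0, 3, 47, 45, 46, 41, 42, 41, 8, 40, 40, 41, 8, 43, 42, 42, 7, 9, 5, 3]
290 [0, 0, 0, 0, 0, 0, 0, 1, 52, 52, 51, 50, 47, 46, 47, 8, 46, 45, 47, 44, 47, 48, 47, 9, 7, 2, 2]
295 [116, 115, 116, 115, 116, 115, 115, 114, 114, 57, 56, 56, 53, 51, 52, 8, 52, 51, 49, 50, 53, 53, 52, 112, 112, 111, 111]
```

White is home: 8 mm proud and staying there, with a 9.6 N peak. Next is green, 80 mm along tool -x.

```bash
python3 -m jog '[[[0,-1,-0.04,0,0],[0,-1,-0.04,0,0],[0,0,0,0,0],[0,0,0,0.25,0],[0,0,0,0,0],[0,0,0,0,0]]]'; python3 cap.py | sed -n '1,2p;5,16p'; python3 -c "
from h import *
im,*_=cam('wrist'); save('g1.png',cv2.resize(im[180:330,220:420],None,fx=3,fy=3))"
```

```text
time: 12.48
position: [0.5685, 0.0712, 0.0844]
tool_rot: [-2.418, -2.005, 0.001]
ft_force: [0.6, -1.2, -0.1]
grip_width: 0.005
[0.5687 0.071  0.0846] [-0.5 -0.1  0.4]
plate -0.061
240 [0, 0, 0, 0, 0, 0, 0, 1, 0, 0, 0, -1, 2, 1, 0, -1, 0, 1, 0, 1, 0, 0, 1, 0, -1, 0, 0]
245 [0, 0, 1, -1, 0, 1, 1, -1, 1, 0, -1, -1, 0, -1, 0, -1, 0, 0, -1, 0, 0, 0, -2, 0, 1, 1, 0]
250 [-1, 0, 0, 0, 1, 0, 0, -1, -1, 0, 0, 0, 0, 0, 0, 0, -1, 0, 1, 0, 1, 0, 0, 0, 1, 0, -1]
255 [1, 0, 0, -1, 0, 0, 0, 0, 1, 0, -1, 0, -1, 0, 0, 3, 1, 3, 2, 3, 2, 3, 3, 3, 2, 2, 1]
260 [0, 0, -1, 0, -1, 1, 1, 0, 0, -1, 1, 0, 1, 3, 3, 2, 2, 2, 3, 3, 2, 3, 3, 4, 2, 2, 3]
265 [-1, 0, 0, -1, 0, 0, 0, 0, 1, 0, 0, -1, 3, 2, 3, 1, 7, 9, 10, 9, 10, 9, 9, 7, 5, 3, 2]
270 [1, 1, -1, 0, 0, 0, 0, 1, -1, 0, -1, 2, 2, 3, 11, 14, 15, 15, 17, 16, 16, 16, 14, 14, 11, 8, 7]
275 [1, 0, 0, -2, 0, 0, 0, 0, 0, 0, 3, 2, 2, 15, 16, 17, 17, 17, 16, 16, 16, 16, 16, 14, 16, 14, 11]
280 [1, -1, -1, -1, 0, 0, 1, 0, 1, 0, 2, 3, 16, 16, 16, 16, 16, 16, 16, 16, 15, 16, 16, 16, 16, 15, 15]
285 [0, 0, 1, -1, -1, 0, 0, 1, 0, 35, 35, 34, 31, 31, 31, 16, 30, 28, 28, 15, 32, 31, 32, 16, 16, 16, 15]
290 [1, 1, 0, -1, 0, 1, 1, -1, 41, 40, 40, 41, 36, 36, 35, 17, 35, 35, 34, 34, 37, 37, 35, 15, 17, 16, 16]
295 [104, 104, 104, 104, 104, 104, 103, 103, 103, 45, 45, 45, 41, 41, 40, 17, 39, 40, 39, 39, 43, 42, 42, 101, 100, 101, 100]
```

View pics/g1.png

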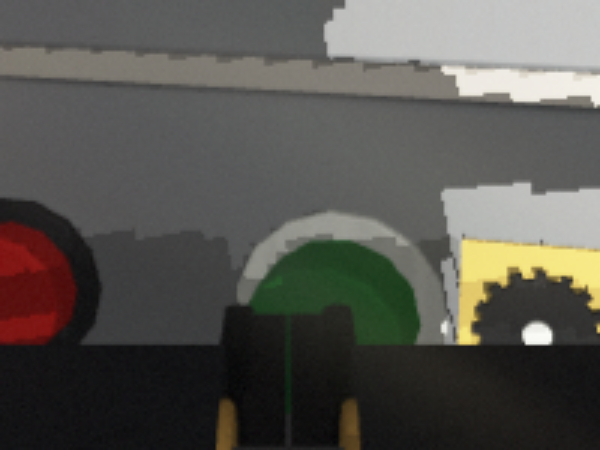

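Crop g1: the green cap and large saw disc are right under the tips, with the cap centre near u=330 and the tips at u=316. The red stop is far to the left. I'll nudge 2 mm uphill and descend under guard.

```bash
python3 -m jog '[[[0,0,0.06,0.1,0],[0,0,0,0.1,0],[0,0,0.013,0.05,0],[0,0,0,0,0]]]'|grep -E 'ft|pos'; for i in 1; do python3 -m jog '[[[0,0,0.013,0.05,0]]]'|grep ft; python3 -m jog '[[[0,0,0.013,0.05,0]]]'|grep ft;python3 -m jog '[[[0,0,0.013,0.05,0]]]'|grep ft;python3 -m jog '[[[0,0,0.013,0.05,0],[0,0,0,0,0]]]'|grep -E 'ft|pos';done; python3 cap.py | sed -n '11,16p'
```

```text
position: [0.5713, 0.0696, 0.0746]
ft_force: [-0.8, 1.0, -0.2]
ft_force: [-1.3, 0.2, 3.2]
ft_force: [-1.2, -0.5, 3.4]
ft_force: [-1.4, 0.1, 3.3]
position: [0.5738, 0.0692, 0.0668]
ft_force: [-0.2, 1.0, 0.8]
270 [0, 0, 0, 0, 1, 0, 1, 0, 0, 3, 3, 2, 3, 2, 2, 2, 2, 3, 2, 1, 3, 2, 2, 3, 3, 1, 0]
275 [1, 1, 0, 0, 0, 1, 0, 3, 2, 3, 4, 2, 5, 7, 7, 6, 7, 7, 6, 6, 5, 5, 3, 2, 3, 3, 2]
280 [0, -1, -1, 0, 1, 1, 0, 2, 3, 3, 6, 9, 8, 9, 9, 9, 9, 8, 8, 9, 8, 8, 8, 5, 3, 2, 2]
285 [0, 0, -1, 0, 0, 0, 4, 2, 3, 17, 16, 17, 12, 12, 11, 9, 11, 11, 11, 10, 14, 13, 12, 8, 7, 4, 3]
290 [1, 168, -1, 0, 0, 1, 3, 3, 22, 21, 22, 20, 18, 18, 16, 8, 16, 17, 15, 15, 19, 19, 17, 9, 7, 7, 4]
295 [87, 86, 86, 85, 86, 86, 86, 85, 85, 26, 26, 26, 23, 22, 22, 8, 21, 20, 20, 21, 23, 22, 23, 82, 83, 82, 82]
```

```bash
python3 -m jog '[[[0,0,0.007,0.025,0],[0,0,0.007,0.025,0],[0,0,0,0,0]]]'|grep -E 'ft|pos'; python3 -m jog '[[[0,0,0.006,0.02,0],[0,0,0,0,0]]]'|grep -E 'ft|pos'
```

```text
position: [0.5743, 0.0692, 0.0654]
ft_force: [-2.0, -0.0, 7.1]
position: [0.5744, 0.0692, 0.0648]
ft_force: [-2.4, -0.9, 7.4]
```

```bash
python3 -m jog '[[[0,0,0.006,0.02,0],[0,0,0,0,0],[0,0,0,0,0]]]'|grep -E 'ft|pos'; python3 -m jog '[[[0,0,-0.02,-0.1,0],[0,0,-0.02,-0.2,0],[0,0,0,-0.5,0],[0,0,0,0,0]]]'|grep -E 'ft|pos'; python3 cap.py | sed -n '8,14p'; python3 -m jog '[[[0,-1,-0.04,0,0],[0,-1,-0.04,0,0],[0,0,0,0,0],[0,0,0,0.25,0],[0,0,0,0,0],[0,0,0,0,0]]]'; python3 cap.py | sed -n '1,2p;7,16p'; python3 -c "
from h import *
im,*_=cam('wrist'); save('b1.png',cv2.resize(im[180:330,220:420],None,fx=3,fy=3))"
```

```text
position: [0.5746, 0.0692, 0.0642]
ft_force: [-3.4, -0.6, 8.3]
position: [0.5741, 0.0695, 0.0966]
ft_force: [-0.2, -0.1, 0.6]
255 [0, 0, 1, 0, 1, 2, 0, 0, 2, 2, 2, 3, 3, 6, 7, 7, 7, 8, 6, 4, 4, 3, 1, 2, 2, 2, -1]
260 [0, 0, -1, -1, 1, 0, 0, 0, 3, 2, 6, 7, 6, 8, 8, 7, 8, 9, 8, 8, 8, 8, 5, 2, 2, 2, 2]
265 [0, 0, 0, 0, 0, 0, 0, 3, 3, 3, 9, 7, 7, 9, 8, 8, 8, 8, 8, 9, 8, 8, 8, 6, 4, 2, 2]
270 [0, 0, 0, 1, 0, -1, -1, 2, 2, 8, 8, 8, 8, 9, 8, 9, 8, 8, 7, 8, 7, 8, 8, 9, 8, 2, 2]
275 [-1, 0, 0, -1, 1, 0, 0, 1, 3, 7, 8, 8, 8, 8, 9, 7, 7, 9, 8, 8, 7, 9, 8, 7, 7, 4, 3]
280 [0, 0, 0, 0, -1, 1, -1, 2, 2, 8, 8, 8, 8, 7, 8, 8, 7, 7, 9, 7, 8, 9, 7, 8, 7, 6, 3]
285 [1, 1, 0, 0, -1, 1, 0, 0, 1, 45, 45, 45, 41, 40, 40, 10, 40, 39, 39, 9, 42, 42, 42, 8, 7, 2, 2]
time: 16.05
position: [0.5548, -0.0076, 0.0848]
tool_rot: [-2.418, -2.005, 0.001]
ft_force: [-0.1, -1.2, -1.0]
grip_width: 0.009
[ 0.555  -0.0078  0.085 ] [0.4 0.5 0.7]
plate -0.0611
250 [1, 1, -1, -1, 0, 0, -1, 0, 0, 1, 1, 1, 0, 1, 0, 1, 0, 1, 0, 2, 0, 0, 2, 0, 0, 0, 1]
255 [1, 1, 0, 0, 0, -2, 1, -1, -1, 0, 0, -1, -1, 1, 2, 2, 2, 2, 3, 3, 1, 2, 3, 3, 3, 2, 0]
260 [-1, -1, -1, 0, 0, 0, 1, -1, 0, 1, 1, -1, 2, 3, 2, 3, 186, 2, 2, 2, 3, 3, 3, 2, 3, 2, 3]
265 [1, 0, 1, 0, 1, 0, 0, 1, 1, 0, 1, 2, 3, 3, 186, 7, 10, 10, 10, 9, 11, 10, 8, 5, 4, 3, 3]
270 [-1, 0, 1, 0, 0, 0, -1, -1, -1, 0, 1, 3, 3, 11, 14, 15, 15, 16, 16, 16, 15, 14, 13, 11, 10, 8, 5]
275 [0, 0, 0, 0, 1, -1, 0, 1, 1, 2, 2, 3, 15, 15, 16, 17, 16, 16, 16, 16, 17, 16, 16, 14, 14, 13, 9]
280 [-1, 0, 0, -1, 1, 0, 0, 0, 0, 3, 2, 15, 15, 16, 16, 15, 16, 16, 16, 16, 16, 16, 16, 16, 15, 16, 13]
285 [0, 0, -1, 0, 0, 1, 0, 0, 0, 36, 35, 35, 31, 31, 30, 15, 30, 29, 28, 16, 31, 32, 31, 15, 16, 15, 15]
290 [0, 1, 1, 0, 0, 1, 0, 0, 41, 41, 41, 40, 36, 35, 36, 15, 34, 34, 34, 34, 38, 37, 37, 16, 16, 17, 16]
295 [104, 104, 104, 104, 104, 103, 104, 103, 103, 45, 45, 45, 186, 42, 41, 16, 40, 40, 40, 40, 43, 41, 41, 101, 101, 100, 100]
```

View pics/b1.png

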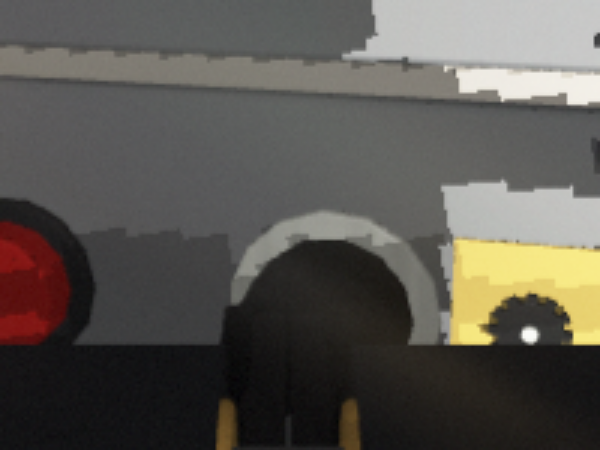

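Green is home, 8 mm proud. Crop b1 shows the black cap and small disc under the tips, in the same place as green was. I'll repeat the same descent.

```bash
python3 -m jog '[[[0,0,0.04,0.1,0],[0,0,0,0.1,0],[0,0,0.013,0.05,0],[0,0,0,0,0]]]'|grep -E 'ft|pos'; for i in 1; do python3 -m jog '[[[0,0,0.013,0.05,0]]]'|grep ft; python3 -m jog '[[[0,0,0.013,0.05,0]]]'|grep ft;python3 -m jog '[[[0,0,0.013,0.05,0]]]'|grep ft;python3 -m jog '[[[0,0,0.013,0.05,0],[0,0,0,0,0]]]'|grep -E 'ft|pos';done; python3 -m jog '[[[0,0,0.007,0.025,0],[0,0,0.007,0.025,0],[0,0,0,0,0]]]'|grep -E 'ft|pos'
```

```text
position: [0.5569, -0.0091, 0.075]
ft_force: [-0.9, 0.3, -0.2]
ft_force: [-0.4, 0.1, 3.7]
ft_force: [-1.4, -0.3, 3.6]
ft_force: [-1.0, 0.3, 4.1]
position: [0.5594, -0.0095, 0.0672]
ft_force: [-0.3, 0.1, 1.3]
position: [0.5598, -0.0096, 0.0657]
ft_force: [-1.8, 0.0, 5.8]
```

```bash
python3 -m jog '[[[0,0,0.01,0.04,0],[0,0,0,0,0],[0,0,0,0,0]]]'|grep -E 'ft|pos'; python3 -m jog '[[[0,0,-0.02,-0.1,0],[0,0,-0.02,-0.2,0],[0,0,0,-0.5,0],[0,0,0,0,0]]]'|grep -E 'ft|pos'; python3 cap.py | sed -n '8,14p'; python3 -m jog '[[[0,0,0,-1,0],[0,0,0,-1,0],[0,0,-1,-1,0],[0,0,-1,-1,0],[0,0,-1,0,0],[0,0,-1,0,0],[0,0,0,0,0]]]'; python3 - <<'E'
from h import *
for n in('top','scene'):
    im,d,K,k1,T=cam(n); z=np.load(n+'0.npz')
    df=np.abs(im.astype(int)-z['im']).sum(2)
    if n=='scene': save('end.png',im)
E
```

```text
position: [0.5601, -0.0096, 0.0645]
ft_force: [-2.2, -0.5, 7.8]
position: [0.5595, -0.0093, 0.0969]
ft_force: [0.4, -0.5, -0.2]
255 [-1, -1, 0, -1, 1, 0, 1, 0, 2, 2, 1, 3, 3, 7, 7, 7, 9, 8, 8, 5, 4, 3, 2, 3, 2, 2, -1]
260 [-1, 0, 1, 0, -1, 0, 0, 1, 2, 2, 6, 7, 9, 9, 9, 9, 7, 6, 8, 8, 7, 7, 4, 3, 3, 3, 3]
265 [1, -1, 0, -1, 1, -1, 0, 1, 3, 7, 8, 8, 8, 8, 7, 7, 8, 9, 8, 8, 8, 9, 7, 6, 1, 3, 3]
270 [-1, 0, 0, -1, -1, 1, 0, 2, 3, 6, 8, 8, 8, 8, 7, 9, 8, 8, 7, 8, 8, 9, 7, 8, 7, 3, 2]
275 [0, -1, 1, 0, -1, 0, 0, 3, 3, 8, 7, 7, 8, 8, 7, 8, 9, 7, 8, 197, 8, 9, 7, 7, 8, 3, 3]
280 [0, 0, 0, 1, 0, 0, -1, 3, 3, 7, 8, 8, 7, 8, 8, 8, 8, 8, 9, 8, 8, 7, 8, 8, 8, 6, 2]
285 [0, 0, 1, 1, 0, 0, 0, 0, 3, 45, 46, 45, 41, 41, 41, 8, 41, 40, 39, 8, 42, 43, 41, 9, 8, 3, 2]
time: 19.45
position: [0.3993, 0.0213, 0.2551]
tool_rot: [-2.416, -2.006, -0.001]
ft_force: [-0.3, 0.3, -0.2]
grip_width: 0.003
```

View pics/end.png

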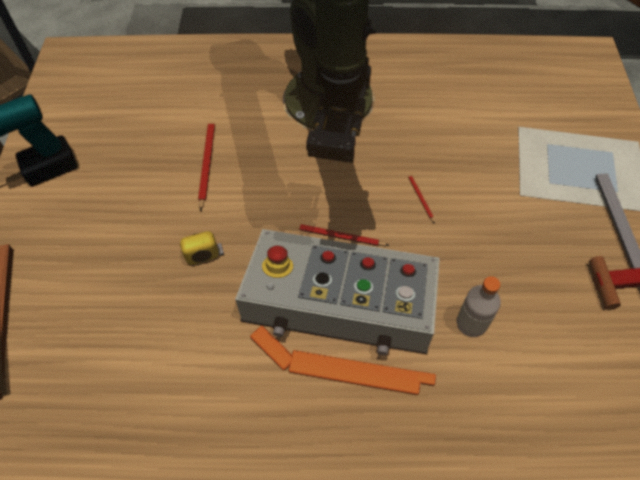

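The end view shows all three start buttons sunk in. The bottle, tape measure, pencil and push stick are at the same pixels as at the start, and the arm is clear. Handing in.

```bash
python3 -c "
from bench import job; print(job.close_job())"
```

```text
the job is handed in; nothing more can be done
None
```

I pressed the white, green and black start buttons home in that order with the shut fingertips and handed the job in at about 19.6 s. Peak pressing forces were about 9.6, 8.3 and 7.8 N.

- **Buttons:** after each press and retreat, the wrist depth showed that cap about 8 mm proud of its plate, which is fully home, down from 16 mm.
- **Things to leave alone:** in the last scene picture the bottle, tape measure, pencil and push stick sit where they were at the start. That is by eye only, because the script's before/after picture comparison was never printed or used. The tips stayed well away from the red stop buttons and the emergency stop, but I did not measure their travel.
- **One disagreement:** the visible fingertips ended about 29 mm short of the reported TCP. My first descent to the computed height therefore met nothing, and I finished each press by force and depth instead.

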